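# Stow the scent jars behind a rusted bolt

### The arm

A 6-joint arm with a two-finger parallel gripper is mounted at the origin on the work surface. World frame = base frame: x ahead of the robot, y to its left, z up, the work surface at z = 0. Lengths are in mm, angles in rad, forces in N, time in s.
With the tool pointing down it reaches from about 275 to 750 mm from the base axis. Payload 10.2 kg.
Tool frame: the origin (TCP) lies on the mounting face of the last link; the fingertips stand 166 mm ahead of it and the grasp point (between the pads) lies 147 mm ahead of it; y points along the fingers, z is the direction in which the jaws open and shut, and the axes are right-handed (so a half turn about y gives the same grasp; the last joint's range is limited). The gripper opens to 88 mm and grips with 3 to 60 N. Pads are 18 mm wide; open, the fingers measure 123 mm over their backs; the gripper's body (75 mm by 187 mm) begins 45 mm behind the grasp point.
Start: joints at [-1.543, 0.313, 1.498, -0, 1.331, -0.223], TCP at [130.281, -508.586, 404.72] pointing down, gripper open.
Joint ranges: [-2.94, 2.94], [-0.97, 2.17], [0.19, 2.56], [-1.23, 4.37], [0.02, 3.11], [-2.88, 2.88]. Speed limits (rad/s): [2.39, 2.39, 3.01, 3.14, 3.14, 3.14].

### API

Orientations are given as a unit quaternion [w, x, y, z].
In Python, from workcell import readout, snapshot, arm gives the robot as it stands.
- The arm moves only by the shell command python3 -m jog 'ROWS'. ROWS is JSON, a list of rows, each a list of 7 numbers: the finger opening in mm, from 0 to 88.1, then the shift along the world's x, y, z in mm, then the turn, a rotation vector about the world's x, y, z in rad. A call has 1 to 8 rows; each row is the pose to reach, as a shift and turn from the pose commanded when the call began; what a row does not reach only later rows make up. A row lasts 1/12 s, in which the tool goes at most 41.7 mm and 7.16 degrees, less where a joint would pass 70% of its speed; a pose out of reach is approached as far as the arm can. A call with a gripper value outside its range is refused whole. The fingers move at their own pace and stop on an object; the grip force is fixed at half the most. Time passes only in rows, so rows that repeat a pose let the fingers close. It gives the time, the measured TCP pose, the force and the opening at its end, in the units of the state.
- readout.get_obs(): the state, without advancing time (a new reading comes with each control period).
- snapshot(name): name is "scene" or "top" or "wrist"; returns a dict with "img" (480x640x3 uint8, red, green, blue), "vfov" (degrees; the focal length in pixels is half the picture's height over the tangent of half this angle, whatever the lens; pixels are square), "cx", "cy" (the principal point, pixels), "D" ([k1, k2, p1, p2, k3] as OpenCV has them; the pictures are not rectified), "R" (3x3) and "t" (3): a world point X has camera coordinates R X + t. Camera axes: x right, y down, z forward; pixel columns grow to the right and rows downward; lengths in mm; the calibration is good to about 2 mm. A picture is of the moment at which its call begins. There is no depth.
- arm.sign_off(): hands the job in, once; it reports no verdict.
The state is a dict: "t": time; "joint_positions": joint angles; "qvel": joint speeds; "tau": joint torques, N m; "position": TCP position; "tool_rot": TCP orientation; "force": force on the tool from outside, world axes, zero at the start; "ft_torque": the same for the moment, N m; "width": finger opening in mm.
Only numpy, scipy, OpenCV 4.12 (cv2) and the standard library are available. Lean on these libraries where they do the work, as an engineer would, in place of code of your own. Each camera call takes 0.05 s, during which the arm holds its last target. There are 200 camera calls.

### The job

Put the smell-test jars away in the small steel cabinet: work its rusted slide bolt free with short full strokes out and back until it runs, draw it fully open, pull the drawer all the way out and stand every jar upright on the drawer floor. Then push the drawer shut, shoot the bolt fully home again, and last slide the orange transport lock towards you to its end stop. Leave the other things on the table where they are.

Things in the scene. Friction and masses are not known exactly. Their poses are not given: they have to be found in the camera images.
- unit: fixed grey steel sample cabinet, 92 mm high, yaw varies. Origin on the table under the middle of the drawer; -x is its front (towards the robot), +y left. It spans x -100..+100, y -227..+115 mm; the blue-fronted drawer (y -114..+114) is on the left; on the right (y below -115) is a closed bay with the rusted bolt on its front and the orange lock grip on its top
- drawer (a joint): drawer, m: 0 shut, grows as it is pulled out along the cabinet's -x, fully out at 0.145; about 2 N friction. While the bolt's rod stands across the drawer front it moves no more than 4 mm; the rod is clear once the bolt reads over 0.042
- pull_top (a point): top of the drawer's upright black pull post, 16 mm diameter, 54 mm free below this point; it stands 14 mm in front of the blue drawer front (top of that plate 42 mm below this point) and moves with the drawer. Pinch it from above
- drawer_floor (a point): centre of the drawer's inner floor, 16 mm above the table, axes as the cabinet's, moves with the drawer. Inside 152 mm (x) by 188 mm (y); side and back walls rise 44 mm above it, the front 73 mm. Fully out, all of the inside but the last few mm is in front of the cabinet
- bolt (a joint): rusted slide bolt, m: 0 home (rod 40 mm across the drawer front), grows drawn to the cabinet's -y (right), 0.055 open stop. Starts near 0.010, seized: 5 N friction, jams at 0.012-0.027 however hard it is pulled. Each full stroke (out till it jams, then back till it stops again, under 4 mm) frees it a bit; after 2-5 strokes it runs out and then slides freely. 15-20 N is enough
- bolt_knob (a point): top of the bolt's upright rusty-brown knob post, 14 mm diameter, 49 mm free below this point down to the 12 mm rod; 22 mm in front of the cabinet's front face, top 38 mm above the cabinet's top. Moves with the bolt. Keepers round the rod, 86 mm above the table, stand at either end of its way. Pinch it from above
- lock (a joint): transport lock, m: 0 to 0.012 at the start (unlocked), grows as its orange grip slides along the cabinet's -x (towards the robot), end stop 0.040; 2.5 N friction. Its tongue then stands beside the bolt knob and bars the bolt; it passes the knob only with the bolt home or nearly fully open
- lock_grip (a point): top of the orange lock grip on the cabinet's right bay, an upright post 16 mm diameter, 29 mm free above the flat tongue that runs forward from it. Pinch it from above
- jar1: scent jar with a green lid, straight round glass jar, 44 mm diameter, 60 mm tall, heavy thick base, about 0.13 kg; origin centre of underside, z up its axis. May be absent
- jar2: scent jar with a yellow lid, straight round glass jar, 44 mm diameter, 60 mm tall, heavy thick base, about 0.13 kg; origin centre of underside, z up its axis. May be absent
- jar3: scent jar with a white lid, straight round glass jar, 44 mm diameter, 60 mm tall, heavy thick base, about 0.13 kg; origin centre of underside, z up its axis. May be absent
- jar4: scent jar with a red lid, straight round glass jar, 44 mm diameter, 60 mm tall, heavy thick base, about 0.13 kg; origin centre of underside, z up its axis. May be absent
- herb_tin: small round green herb tin, bystander, 52 mm diameter, 26 mm tall; origin centre of underside
- tape: white roll of tape lying flat, bystander, 54 mm outside diameter, 20 mm tall; origin centre of underside
- mug: blue mug, bystander, 76 mm diameter, 90 mm tall, far right of the table; origin centre of underside
- timer: yellow kitchen timer, bystander, 60 x 60 x 30 mm, right of the table; origin centre of underside
- swab_box: blue swab box, bystander, 80 x 50 x 45 mm, back of the table; origin centre of underside
- can: small silver can with a red band, bystander, 54 mm diameter, 75 mm tall, back left; origin centre of underside
- marker: marker pen lying on the table, bystander, 120 x 13 x 13 mm, left; origin centre of underside, x along it
Mind the look-alikes: they are no part of the job. Leave any purple look-alike of the jar4 alone. What is shaped like the jar1 but purple is not meant.

How it is judged (in metres and radians):
On the way, in this order (a step that is already met when the one before it is completed fails the run):
1. the bolt is worked free and drawn fully open (over 50 of 55 mm) (value of joint bolt above 0.05 m), for 0.1 s.
2. the drawer is pulled out (over 125 of 145 mm) (value of joint drawer above 0.125 m), for 0.1 s.
3. every jar stands upright on the drawer floor, let go (x of jar1 in the frame of drawer_floor between -0.076 and 0.076 m and y of jar1 in the frame of drawer_floor between -0.095 and 0.095 m and z of jar1 in the frame of drawer_floor between -0.006 and 0.008 m and angle between each of jar1, jar2, jar3, jar4's own z axis and vertical below 0.15 rad and x of jar2 in the frame of drawer_floor between -0.076 and 0.076 m and y of jar2 in the frame of drawer_floor between -0.095 and 0.095 m and z of jar2 in the frame of drawer_floor between -0.006 and 0.008 m and x of jar3 in the frame of drawer_floor between -0.076 and 0.076 m and y of jar3 in the frame of drawer_floor between -0.095 and 0.095 m and z of jar3 in the frame of drawer_floor between -0.006 and 0.008 m and x of jar4 in the frame of drawer_floor between -0.076 and 0.076 m and y of jar4 in the frame of drawer_floor between -0.095 and 0.095 m and z of jar4 in the frame of drawer_floor between -0.006 and 0.008 m and contact force between the fingers and jar1 below 0.2 N and contact force between the fingers and jar2 below 0.2 N and contact force between the fingers and jar3 below 0.2 N and contact force between the fingers and jar4 below 0.2 N), for 0.2 s.
4. the drawer is shut (within 5 mm) (value of joint drawer below 0.005 m), for 0.1 s.
5. the bolt is shot home (within 5 mm) (value of joint bolt below 0.005 m), for 0.1 s.
6. the transport lock is at its end stop (within 4 mm) (value of joint lock above 0.036 m), for 0.1 s.
At the end, for the whole second after the job is handed in: every jar present stands upright (within 0.15 rad) at rest on the drawer floor, the drawer is shut within 6 mm, the bolt is home within 6 mm, and the transport lock is within 4 mm of its end stop at 40 mm (x of jar1 in the frame of drawer_floor between -0.076 and 0.076 m and y of jar1 in the frame of drawer_floor between -0.095 and 0.095 m and z of jar1 in the frame of drawer_floor between -0.006 and 0.008 m and angle between each of jar1, jar2, jar3, jar4's own z axis and vertical below 0.15 rad and x of jar2 in the frame of drawer_floor between -0.076 and 0.076 m and y of jar2 in the frame of drawer_floor between -0.095 and 0.095 m and z of jar2 in the frame of drawer_floor between -0.006 and 0.008 m and x of jar3 in the frame of drawer_floor between -0.076 and 0.076 m and y of jar3 in the frame of drawer_floor between -0.095 and 0.095 m and z of jar3 in the frame of drawer_floor between -0.006 and 0.008 m and x of jar4 in the frame of drawer_floor between -0.076 and 0.076 m and y of jar4 in the frame of drawer_floor between -0.095 and 0.095 m and z of jar4 in the frame of drawer_floor between -0.006 and 0.008 m and value of joint each of drawer, bolt below 0.006 m and value of joint lock above 0.036 m and linear speed of each of jar1, jar2, jar3, jar4 below 0.03 m/s); the robot touches nothing.
It fails at once if a bystander is moved more than 6 cm (distance of any of herb_tin, tape, mug, timer, swab_box, can, marker from where it was at the start of the episode above 0.06 m).
Of jar1, jar2, jar3, jar4 only 3 to 4 are there at a start; the rules pass over those that are not, and their reading is None.
At some moment in a run one of jar1, jar2, jar3, jar4 may be knocked a few centimetres aside while the robot is not near it.
It also fails if it takes over 210 s, if anything falls off the work surface, if the arm or the gripper's body presses on something with over 40 N, if the wrist force passes 120 N, or if a joint passes its speed limit or range.

## Working session

There is one attempt and no reset: what is moved stays moved. The work goes in short steps, Python scripts to look and compute and a shell command to move; the robot and the scene stay as the last step left them, time stands still between calls to the robot, and variables do not carry over. Pictures are saved under pics/ and viewed, about 12 in all and at most 16, crops included, and the job is handed in when it is done.

```bash
ls; mkdir -p pics
cat > h.py <<'E'
import numpy as np, cv2
from workcell import readout, snapshot, arm
def cam(n):
    s=snapshot(n); f=240/np.tan(np.radians(s["vfov"])/2)
    s["K"]=np.array([[f,0,s["cx"]],[0,f,s["cy"]],[0,0,1.]]); s["R"]=np.array(s["R"]);s["t"]=np.array(s["t"]);s["D"]=np.array(s["D"],float); return s
def save(n,p):
    s=cam(n); cv2.imwrite(f"pics/{p}.png",s["img"][:,:,::-1]); np.save(f"pics/{p}.npy",s,allow_pickle=True); return s
def load(p): return np.load(f"pics/{p}.npy",allow_pickle=True).item()
def at(s,u,v,z):
    p=cv2.undistortPoints(np.array([[[u,v]]],float),s["K"],s["D"])[0,0]
    d=s["R"].T@np.array([p[0],p[1],1]); c=-s["R"].T@s["t"]; return c+d*(z-c[2])/d[2]
def proj(s,X): return cv2.projectPoints(np.array([X],float),cv2.Rodrigues(s["R"])[0],s["t"],s["K"],s["D"])[0].reshape(-1,2).round(1)[0]
def tri(a,pa,b,pb):
    A=[];B=[]
    for s,(u,v) in((a,pa),(b,pb)):
        p=cv2.undistortPoints(np.array([[[u,v]]],float),s["K"],s["D"])[0,0];d=s["R"].T@np.array([p[0],p[1],1]);d/=np.linalg.norm(d)
        P=np.eye(3)-np.outer(d,d);A.append(P);B.append(P@(-s["R"].T@s["t"]))
    return np.linalg.solve(sum(A),sum(B))
E
python3 - <<'E'
from h import *
for n in("scene","top"):
    s=save(n,n+"0"); print(n,-s["R"].T@s["t"],s["vfov"])
o=readout.get_obs();print(o)
E
```

```text
pics
scene [1050.71881944  775.7894814   978.09453857] 45.70024560846756
top [ 237.88490292   13.35018131 1390.2578118 ] 48.5862527726817
{'t': 0.1, 'joint_positions': array([-1.54341092e+00,  3.13374414e-01,  1.49831629e+00, -4.72053017e-05,
        1.33100101e+00, -2.23374864e-01]), 'qvel': array([ 0.00074972, -0.0005445 , -0.00082857,  0.00157628, -0.00093327,
       -0.00096934]), 'tau': array([ 2.82720175e-03, -4.02807498e+01, -2.52642488e+01,  6.95746229e-02,
        3.42505693e-02, -5.40670237e-05]), 'position': array([ 130.27023964, -508.55145154,  404.24511687]), 'tool_rot': array([ 0.08845086, -0.08840709,  0.70194383, -0.70116723]), 'force': array([ 0.00676848, -0.1460311 ,  0.36979407]), 'ft_torque': array([0.02493889, 0.04901871, 0.01796108]), 'width': 87.98678174983478}
```

View pics/top0.png

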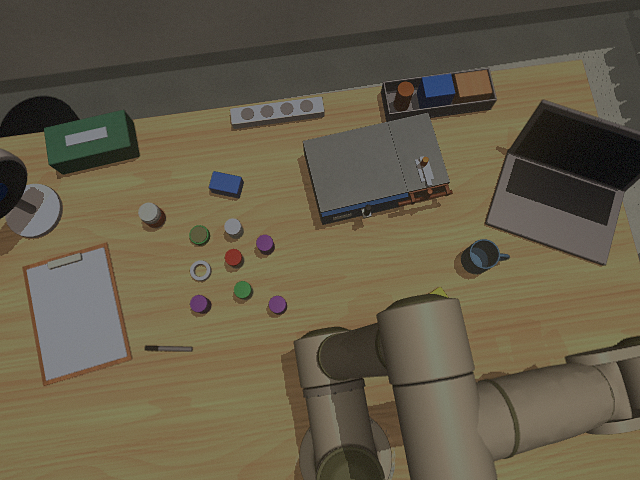

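View pics/scene0.png

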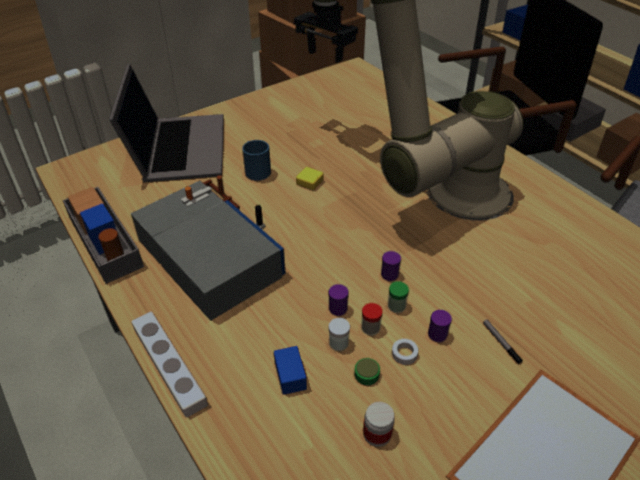

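Top view: red-lid jar at (233,257), white at (232,227), green at (242,289). There are purple look-alikes at (265,243), (200,304) and (277,305), a flat green herb tin at (199,235), tape at (200,270), and the yellow timer at (438,293). No yellow jar is visible. The cabinet is at about (375,165). I'll check this in one close crop.

Run:
```python
from h import *
a=load("top0")["img"][:,:,::-1]; b=load("scene0")["img"][:,:,::-1]
r=lambda i,f:cv2.resize(i,None,fx=f,fy=f,interpolation=cv2.INTER_CUBIC)
A=r(a[105:235,295:455],5)   # 800x650
cv2.imwrite("pics/c1.png",r(a[110:230,298:458],5))
j=cv2.convertScaleAbs(r(a[200:320,180:290],3.6),alpha=1.5)
k=cv2.convertScaleAbs(r(b[170:270,130:290],2.5),alpha=1.5)
h=max(j.shape[0],k.shape[0]); im=np.zeros((h,j.shape[1]+k.shape[1],3),np.uint8); im[:j.shape[0],:j.shape[1]]=j; im[:k.shape[0],j.shape[1]:]=k
print(im.shape); cv2.imwrite("pics/c2.png",im)
```

```text
(432, 796, 3)
```

View pics/c1.png

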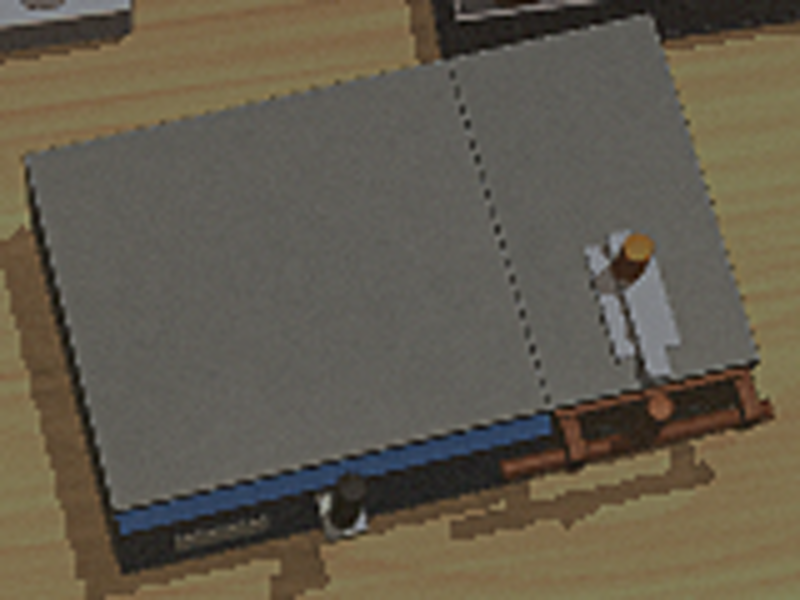

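View pics/c2.png

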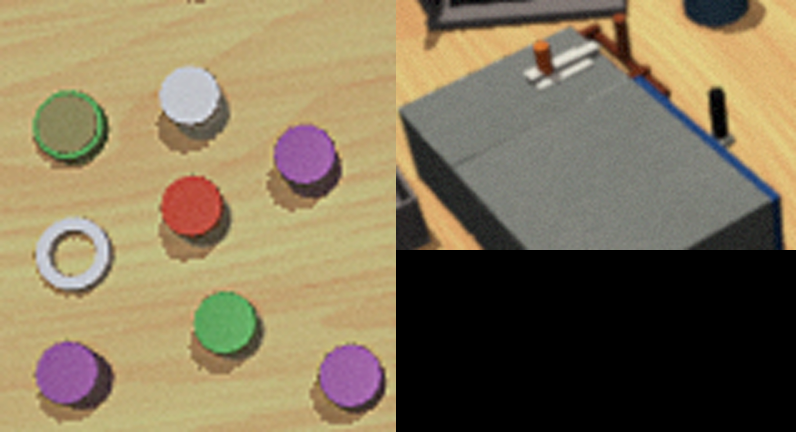

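Crops: the red, green and white lids stand upright, and the three purple ones are look-alikes. In c1, pull top is at (350,488), bolt knob at (659,405), lock grip at (639,247), and the cabinet top corners are clear.

Run:
```python
from h import *
a=load("top0");b=load("scene0")
c=lambda U,V:((U+.5)/5-.5+298,(V+.5)/5-.5+110)
P=[at(a,*c(*q),92)[:2] for q in((113,510),(757,360),(653,15),(27,157))]
W=np.array([[-100,115],[-100,-227],[100,-227],[100,115]],float)
Wm=W.mean(0);Pm=np.mean(P,0);H=(W-Wm).T@(np.array(P)-Pm);U,S,V=np.linalg.svd(H);R=(U@V).T
yaw=np.arctan2(R[1,0],R[0,0]);o=Pm-R@Wm;print("P",np.round(P,1).tolist(),"yaw",yaw,"o",o,"res",(np.array(P)-(W@R.T+o)).round(1).tolist())
for n,q,z,s in(("knob",(659,405),130,(620,17)),("pull",(350,488),131,(717,90)),("lock",(639,247),125,(542,44))):
    p=at(a,*c(*q),z); t=tri(a,c(*q),b,(130+(s[0]-396)/2.5,170+s[1]/2.5)); print(n,p.round(1),"tri",t.round(1),"local",(R.T@(p[:2]-o)).round(1))
# jars
for n,(x,y) in dict(white=(189,96),red=(192,206),green=(226,323),pA=(305,153),pB=(68,373),pC=(352,376),tin=(69,125),tape=(73,254)).items():
    u=(x+.5)/3.6-.5+180;v=(y+.5)/3.6-.5+200; print(n,at(a,u,v,{'tin':26,'tape':20}.get(n,60)).round(1))
s=load("scene0")
for n,uv in dict(white=(340,327),red=(372,312),green=(399,290)).items(): print(n,at(s,*uv,60).round(1))
```

```text
P [[600.8, -24.9], [632.3, -363.2], [829.0, -346.6], [797.2, -7.5]] yaw 0.09144762983761595 o [ 709.71385593 -129.77756905] res [[1.2, -0.5], [1.4, 1.7], [-1.0, 0.1], [-1.6, -1.4]]
knob [ 604.7 -299.5  130. ] tri [ 603.4 -298.5  129.3] local [-120.1 -159.4]
pull [ 584.2 -140.8  131. ] tri [ 583.5 -140.2  131.5] local [-126.     0.5]
lock [ 689.8 -306.5  125. ] tri [ 686.5 -304.1  130. ] local [ -36.  -174.2]
white [603.6 204.8  60. ]
red [523.4 211.1  60. ]
green [437.3 196.3  60. ]
pA [550.  127.3  60. ]
pB [418.4 308.9  60. ]
pC [388.1 113.8  60. ]
tin [603.9 299.3  26. ]
tape [509.2 306.4  20. ]
white [605.3 209.9  60. ]
red [527.7 217.1  60. ]
green [441.8 203.5  60. ]
```

```bash
cat >> h.py <<'E'
from scipy.spatial.transform import Rotation as Ro
YAW=0.0914; O=np.array([709.7,-129.8]); RC=np.array([[np.cos(YAW),-np.sin(YAW)],[np.sin(YAW),np.cos(YAW)]])
w=lambda x,y:(O+RC@np.array([x,y])).round(1)
def st():
    o=readout.get_obs(); q=o["tool_rot"]; M=Ro.from_quat(np.r_[q[1:],q[0]]).as_matrix()
    print("t",round(o["t"],2),"pos",np.round(o["position"],1),"F",np.round(o["force"],1),"w",round(o["width"],1))
    return o,M
E
python3 - <<'E'
from h import *
o,M=st();print(M.round(3))
z=M[:,2]; tgt=np.array([-np.sin(YAW),np.cos(YAW),0])
for s in(1,-1):
    x=s*tgt;y=np.array([0,0,-1.]);N=np.stack([np.cross(y,x),y,x],1);print(s,Ro.from_matrix(N@M.T).as_rotvec())
E
python3 -m jog '[[40,0,0,0,0,0,0]]'
```

```text
t 0.1 pos [ 130.3 -508.6  404.2] F [ 0.  -0.1  0.4] w 88.0
[[-0.969 -0.     0.248]
 [-0.248  0.001 -0.969]
 [-0.    -1.    -0.001]]
1 [-1.74467990e-05 -1.64538323e-03  2.98222071e+00]
-1 [-1.10112505e-03  1.16757647e-05 -1.59371493e-01]
t: 0.18
position: [130.3, -508.6, 404.4]
tool_rot: [0.088, -0.088, 0.702, -0.701]
force: [0.1, 0.0, -0.5]
width: 83.6
```

```bash
python3 -m jog '[[40,34,15,0,0,0,-0.02],[40,68,30,0,0,0,-0.04],[40,102,45,0,0,0,-0.06],[40,136,60,0,0,0,-0.08],[40,170,75,0,0,0,-0.1],[40,204,90,0,0,0,-0.12],[40,238,105,0,0,0,-0.14],[40,272,120,0,0,0,-0.16]]' && python3 -m jog '[[40,34,15,0,0,0,0],[40,68,30,0,0,0,0],[40,102,45,0,0,0,0],[40,136,60,0,0,0,0],[40,170,75,0,0,0,0],[40,202,90,-10,0,0,0],[40,202,90,-50,0,0,0],[40,202,90,-60,0,0,0]]'
python3 - <<'E'
from h import *
o,M=st();print(M.round(3)); save("wrist","w1")
E
```

```text
t: 0.85
position: [403.8, -387.5, 404.6]
tool_rot: [0.032, -0.032, 0.706, -0.706]
force: [-0.6, 0.2, -0.4]
width: 39.6
t: 1.52
position: [605.0, -297.2, 338.8]
tool_rot: [0.031, -0.035, 0.708, -0.705]
force: [-0.2, 0.4, -2.3]
width: 40.3
t 1.52 pos [ 605.  -297.2  338.8] F [-0.2  0.4 -2.3] w 40.3
[[-0.996 -0.006  0.093]
 [-0.093  0.005 -0.996]
 [ 0.006 -1.    -0.005]]
```

View pics/w1.png

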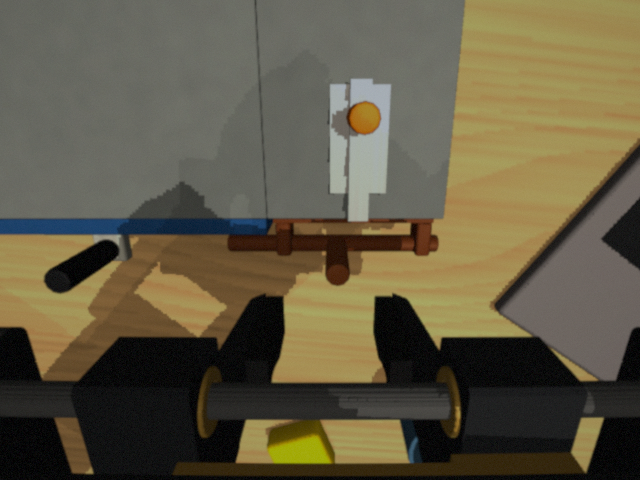

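Wrist view: knob top at (338,273), lock grip at (364,118), pull top at (58,280).

Run:
```python
from h import *
s=load("w1")
for n,uv,z in(("knob",(338,273),130),("pull",(58,280),131),("lock",(364,118),126)):
    p=at(s,*uv,z);print(n,p.round(1),(RC.T@(p[:2]-O)).round(1))
st()
```

```text
knob [ 605.  -301.8  130. ] [-119.9 -161.8]
pull [ 585.9 -144.5  131. ] [-124.7   -3.4]
lock [ 687.7 -306.4  126. ] [ -38.1 -173.9]
t 1.57 pos [ 604.1 -298.   338.7] F [-0.6 -0.4 -2.3] w 39.9
```

```bash
python3 -m jog '[[40,0,-2,-30,0,0,0],[40,0,-2,-60,0,0,0],[40,0,-2,-70,0,0,0],[40,0,-2,-70,0,0,0]]'
```

```text
t: 1.9
position: [603.4, -301.2, 273.2]
tool_rot: [0.03, -0.033, 0.707, -0.705]
force: [-0.7, 0.3, -0.1]
width: 40.2
```

```bash
python3 -m jog '[[40,0,0,-15,0,0,0],[0,0,0,-15,0,0,0],[0,0,0,-15,0,0,0],[0,0,0,-15,0,0,0],[0,0,0,-15,0,0,0]]';python3 -m jog '[[0,0.3,-3,0,0,0,0],[0,0.5,-6,0,0,0,0],[0,0.5,-6,0,0,0,0]]'
```

```text
t: 2.32
position: [604.4, -300.8, 261.4]
tool_rot: [-0.033, 0.031, -0.706, 0.707]
force: [0.3, -0.1, 0.4]
width: 15.3
t: 2.57
position: [605.0, -306.7, 261.2]
tool_rot: [-0.033, 0.032, -0.706, 0.706]
force: [-1.4, 2.7, 5.2]
width: 12.8
```

```bash
for i in 1 2 3; do python3 -m jog '[[0,0.2,-2,0,0,0,0],[0,0.4,-4,0,0,0,0],[0,0.4,-4,0,0,0,0]]' | grep -v -e rot -e width; done
```

```text
t: 2.82
position: [605.4, -310.2, 261.2]
force: [-2.1, 6.1, 6.7]
t: 3.07
position: [605.9, -313.6, 261.2]
force: [-3.2, 9.8, 8.2]
t: 3.32
position: [606.4, -315.4, 261.1]
force: [-7.9, 24.5, 13.9]
```

```bash
python3 -m jog '[[0,-0.4,4,0,0,0,0],[0,-0.7,8,0,0,0,0],[0,-1.1,12,0,0,0,0],[0,-1.5,16,0,0,0,0],[0,-1.8,20,0,0,0,0],[0,-2.2,24,0,0,0,0],[0,-2.2,24,0,0,0,0]]'; for i in 1 ; do python3 -m jog '[[0,-0.2,2,0,0,0,0],[0,-0.4,4,0,0,0,0],[0,-0.4,4,0,0,0,0]]' | grep -v -e rot -e width; done
```

```text
t: 3.9
position: [603.8, -295.4, 261.3]
tool_rot: [-0.033, 0.031, -0.705, 0.708]
force: [-0.3, -5.0, 4.6]
width: 13.0
t: 4.15
position: [603.4, -292.3, 261.3]
force: [2.0, -9.4, 3.3]
```

```bash
for i in 1 2; do python3 -m jog '[[0,-0.2,2,0,0,0,0],[0,-0.2,2,0,0,0,0]]' | grep -v -e rot -e width; done
```

```text
t: 4.32
position: [603.1, -291.4, 261.3]
force: [3.3, -17.9, -0.7]
t: 4.48
position: [602.9, -290.6, 261.4]
force: [5.0, -24.2, -3.6]
```

```bash
python3 -m jog '[[0,0.4,-4,0,0,0,0],[0,0.8,-9,0,0,0,0],[0,1.3,-14,0,0,0,0],[0,1.7,-19,0,0,0,0],[0,2.2,-24,0,0,0,0],[0,2.6,-28,0,0,0,0],[0,2.9,-32,0,0,0,0],[0,2.9,-32,0,0,0,0]]'| grep -v -e rot -e width
```

```text
t: 5.15
position: [606.3, -316.2, 261.1]
force: [-5.7, 17.8, 13.6]
```

Run:
```python
from h import *
st()
```

```text
t 5.15 pos [ 606.3 -316.2  261.1] F [-5.7 17.8 13.6] w 13.1
```

```bash
python3 -m jog '[[0,0.2,-2,0,0,0,0],[0,0.2,-2,0,0,0,0]]'| grep -v -e rot -e width; python3 -m jog '[[0,-0.6,6,0,0,0,0],[0,-1.1,12,0,0,0,0],[0,-1.5,17,0,0,0,0],[0,-2,22,0,0,0,0],[0,-2.5,27,0,0,0,0],[0,-2.8,31,0,0,0,0],[0,-3.1,34,0,0,0,0],[0,-3.1,34,0,0,0,0]]'| grep -v -e rot -e width
```

```text
t: 5.32
position: [606.6, -317.3, 261.1]
force: [-8.3, 24.1, 16.1]
t: 5.98
position: [602.9, -290.4, 261.4]
force: [5.8, -24.5, -3.3]
```

```bash
python3 -m jog '[[0,0.5,-5,0,0,0,0],[0,0.9,-10,0,0,0,0],[0,1.4,-15,0,0,0,0],[0,1.8,-20,0,0,0,0],[0,2.3,-25,0,0,0,0],[0,2.7,-30,0,0,0,0],[0,3.1,-34,0,0,0,0],[0,3.1,-34,0,0,0,0]]'| grep -v -e rot -e width
```

```text
t: 6.65
position: [606.6, -318.1, 261.1]
force: [-6.6, 17.7, 14.2]
```

```bash
python3 -m jog '[[0,0.2,-2,0,0,0,0],[0,0.2,-2,0,0,0,0]]'| grep -v -e rot -e width; python3 -m jog '[[0,-0.6,6,0,0,0,0],[0,-1.1,12,0,0,0,0],[0,-1.5,17,0,0,0,0],[0,-2,22,0,0,0,0],[0,-2.5,27,0,0,0,0],[0,-2.8,31,0,0,0,0],[0,-3.3,36,0,0,0,0],[0,-3.3,36,0,0,0,0]]'| grep -v -e rot -e width; python3 -m jog '[[0,0.5,-5,0,0,0,0],[0,0.9,-10,0,0,0,0],[0,1.4,-15,0,0,0,0],[0,1.8,-20,0,0,0,0],[0,2.3,-25,0,0,0,0],[0,2.7,-30,0,0,0,0],[0,3.1,-34,0,0,0,0],[0,3.1,-34,0,0,0,0]]'| grep -v -e rot -e width
```

```text
t: 6.82
position: [606.8, -319.3, 261.1]
force: [-7.5, 24.2, 15.8]
t: 7.48
position: [602.9, -290.2, 261.4]
force: [5.3, -21.8, -3.2]
t: 8.15
position: [606.5, -319.2, 261.1]
force: [-3.9, 11.0, 11.4]
```

```bash
python3 -m jog '[[0,0.3,-3,0,0,0,0],[0,0.3,-3,0,0,0,0],[0,0.3,-3,0,0,0,0]]'| grep -v -e rot -e width
```

```text
t: 8.4
position: [606.7, -322.5, 261.2]
force: [-3.1, 4.2, 9.1]
```

```bash
python3 -m jog '[[0,0.5,-5,0,0,0,0],[0,0.9,-10,0,0,0,0],[0,1.4,-15,0,0,0,0],[0,1.8,-20,0,0,0,0],[0,2.1,-23,0,0,0,0],[0,2.3,-25,0,0,0,0],[0,2.3,-25,0,0,0,0]]'| grep -v -e rot -e width
```

```text
t: 8.98
position: [609.1, -347.2, 261.1]
force: [-4.1, 11.0, 11.2]
```

```bash
python3 -m jog '[[40,-0.2,2,0,0,0,0],[40,-0.2,2,0,0,0,0],[40,-0.2,2,0,0,0,0],[40,0,2,40,0,0,0],[40,0,2,65,0,0,0]]'| grep -v -e rot ; python3 -m jog '[[40,-4,35,0,0,0,0],[40,-8,70,0,0,0,0],[40,-12,105,0,0,0,0],[40,-16,140,0,0,0,0],[40,-20,175,0,0,0,0],[40,-24,205,0,0,0,0],[40,-24,205,0,0,0,0],[40,-24,205,0,0,0,0]]'| grep -v -e rot;python3 - <<'E'
from h import *
st(); save("wrist","w2")
E
```

```text
t: 9.4
position: [608.6, -346.8, 326.0]
force: [0.3, -0.3, 1.7]
width: 40.0
t: 10.07
position: [584.7, -140.7, 324.9]
force: [0.3, -0.5, 0.1]
width: 40.2
t 10.07 pos [ 584.7 -140.7  324.9] F [ 0.3 -0.5  0.1] w 40.2
```

View pics/w2.png

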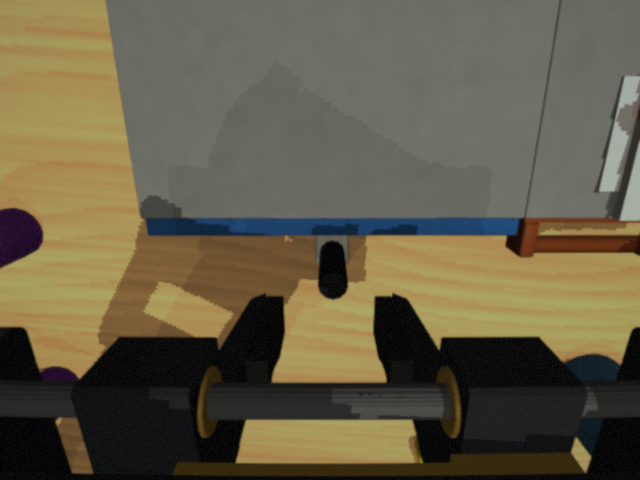

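The rod is clear of the blue front, and the pull post (333,287) is centred between the jaws.

```bash
python3 -m jog '[[40,0,-1,-30,0,0,0],[40,0,-1,-61,0,0,0],[40,0,-1,-61,0,0,0],[0,0,-1,-61,0,0,0],[0,0,-1,-61,0,0,0],[0,0,-1,-61,0,0,0],[0,0,-1,-61,0,0,0],[0,0,-1,-61,0,0,0]]'| grep -v -e rot ; python3 -m jog '[[0,-10,-0.9,0,0,0,0],[0,-30,-2.7,0,0,0,0],[0,-50,-4.6,0,0,0,0],[0,-70,-6.4,0,0,0,0],[0,-90,-8.2,0,0,0,0],[0,-110,-10,0,0,0,0],[0,-125,-11.4,0,0,0,0],[0,-140,-12.8,0,0,0,0]]'| grep -v -e rot; python3 -m jog '[[0,-4,-0.4,0,0,0,0],[0,-8,-0.7,0,0,0,0],[0,-8,-0.7,0,0,0,0]]'| grep -v -e rot
```

```text
t: 10.78
position: [585.0, -142.6, 265.4]
force: [-1.0, 0.5, 6.3]
width: 14.9
t: 11.45
position: [444.4, -155.6, 265.3]
force: [3.6, 0.7, 7.5]
width: 14.8
t: 11.7
position: [438.6, -156.1, 265.4]
force: [23.5, 6.6, -6.5]
width: 15.3
```

```bash
python3 -m jog '[[40,2.5,0.2,0,0,0,0],[40,2.5,0.2,0,0,0,0],[40,2.5,0.2,0,0,0,0],[40,2.5,0.2,35,0,0,0],[40,2.5,0.2,75,0,0,0],[70,5,30,100,0,0,0],[70,10,70,120,0,0,0]]'| grep -v -e rot ; python3 -m jog '[[70,20,35,0,0,0,0],[70,40,70,0,0,0,0],[70,60,105,0,0,0,0],[70,75,140,0,0,0,0],[70,80,180,0,0,0,0],[70,85,220,0,0,0,0],[70,85,260,0,0,0,0],[70,85,290,0,0,0,0]]'| grep -v -e rot;python3 - <<'E'
from h import *
s=save("top","top2"); st(); save("wrist","w3")
a=s["img"][:,:,::-1]
cv2.imwrite("pics/c3.png",cv2.convertScaleAbs(cv2.resize(a[120:320,180:460],None,fx=2.85,fy=2.85,interpolation=cv2.INTER_CUBIC),alpha=1.4))
E
```

```text
t: 12.28
position: [446.0, -89.6, 384.9]
force: [0.8, 0.1, -0.1]
width: 51.0
t: 12.95
position: [530.8, 203.6, 382.1]
force: [-0.1, 0.1, -0.2]
width: 70.0
t 13.0 pos [530.3 207.  382.1] F [-0.9  3.6  0.1] w 70.4
```

View pics/c3.png

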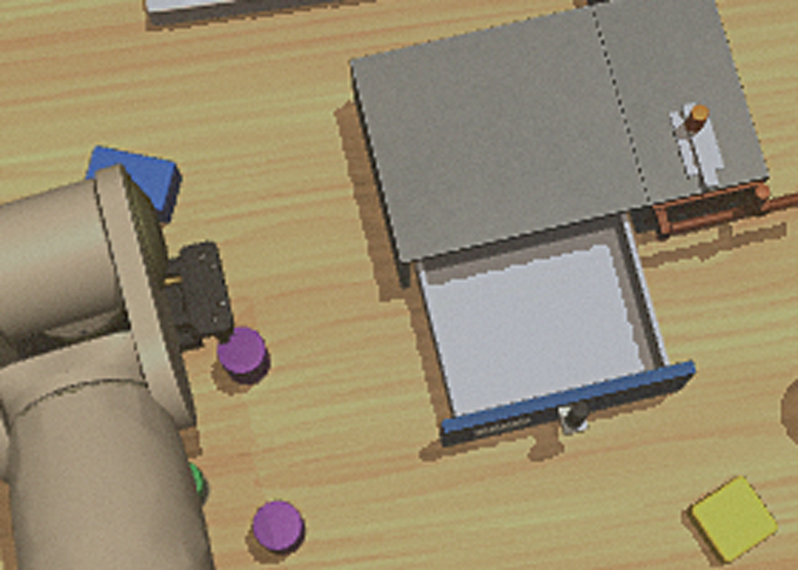

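The drawer is fully out and empty, and the bolt is open on the right. The arm hides the jars, so I'll use the wrist view.

View pics/w3.png

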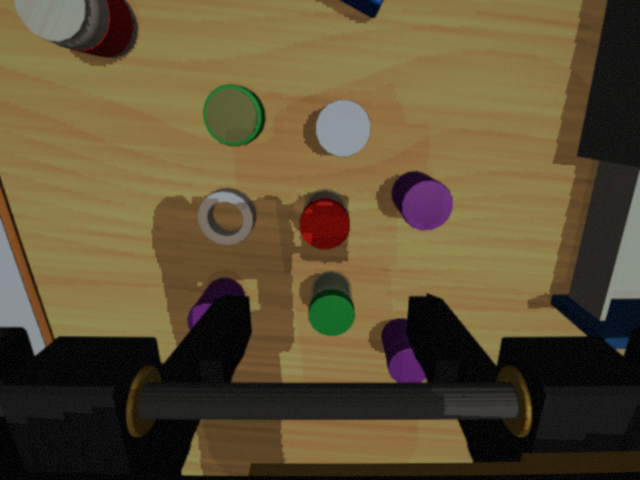

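Wrist view: lid tops are white (343,128), red (325,224) and green (331,313).

Run:
```python
from h import *
s=load("w3"); o,M=st()
for n,uv in dict(white=(343,128),red=(325,224),green=(331,313)).items(): print(n,at(s,*uv,60).round(1),(at(s,*uv,60)[:2]-o["position"][:2]).round(1))
for p in ((-45,30),(0,-30),(45,30)): print(p,w(p[0]-145,p[1]))
from workcell import arm
```

```text
t 13.05 pos [530.6 204.4 382. ] F [ 0.1 -1.   0.2] w 70.1
white [605.1 202.8  60. ] [74.6 -1.6]
red [526.  209.6  60. ] [-4.6  5.2]
green [441.3 196.3  60. ] [-89.2  -8.1]
(-45, 30) [ 517.8 -117.3]
(0, -30) [ 568.  -172.9]
(45, 30) [ 607.4 -109.1]
```

Run:
```python
from h import *
s=load("top2")
c=lambda U,V:((U+.5)/2.85-.5+180,(V+.5)/2.85-.5+120)
for n,q,z in(("plate rear L",(441,422),89),("plate rear R",(690,363),89),("plate front L",(443,432),89),("wallL front top",(455,415),60),("wallR front top",(662,365),60),("wallL back",(424,265),60),("wallR back",(632,215),60)):
    p=at(s,*c(*q),z)[:2]; print(n,p.round(1),(RC.T@(p-O)).round(1))
```

```text
plate rear L [453.7 -39.4] [-246.7  113.4]
plate rear R [ 474.1 -263.1] [-246.8 -111.2]
plate front L [444.8 -39.8] [-255.6  113.8]
wallL front top [463.  -53.8] [-238.8   98.2]
wallR front top [ 481.2 -244.1] [-238.  -93.]
wallL back [603.9 -46.6] [-97.8  92.5]
wallR back [ 623.4 -242.2] [ -96.2 -104.1]
```

```bash
python3 - <<'E'
from h import *
for p in ((-215,30),(-171,-30),(-127,30)): print(p,w(*p))
E
python3 -m jog '[[70,37,-1,-20,0,0,0],[70,74,-1.6,-40,0,0,0],[70,74.5,-1.6,-80,0,0,0],[70,74.5,-1.6,-120,0,0,0],[70,74.5,-1.6,-120,0,0,0]]'| grep -v -e rot
python3 - <<'E'
from h import *
s=save("wrist","w4");st();print(proj(s,[605.1,202.8,60]))
m=(s["img"].min(2)>110)&(np.ptp(s["img"].astype(int),axis=2)<25)
n,l,stt,c=cv2.connectedComponentsWithStats(m.astype(np.uint8))
for i in range(1,n):
    if stt[i,4]>400: print(c[i].round(1),stt[i],at(s,*c[i],60).round(1))
E
```

```text
(-215, 30) [ 492.9 -119.5]
(-171, -30) [ 542.2 -175.3]
(-127, 30) [ 580.5 -111.5]
t: 13.47
position: [604.6, 198.0, 254.2]
force: [-1.3, -0.4, -1.0]
width: 69.9
t 13.52 pos [605.3 198.4 259. ] F [0.  0.3 1.1] w 70.1
[318.  279.3]
```

```bash
python3 -m jog '[[70,0,4,-10,0,0,0],[70,0,4,-40,0,0,0],[70,0,4,-70,0,0,0],[70,0,4,-70,0,0,0]]'| grep -v -e rot ; python3 -m jog '[[30,0,0,0,0,0,0],[30,0,0,0,0,0,0],[30,0,0,0,0,0,0],[30,0,0,0,0,0,0],[30,0,0,0,0,0,0]]'| grep -v -e rot
```

```text
t: 13.85
position: [604.9, 203.3, 189.7]
force: [-1.4, -0.3, -1.3]
width: 70.0
t: 14.27
position: [606.2, 203.5, 194.3]
force: [-0.9, -0.3, 6.7]
width: 43.2
```

```bash
python3 -m jog '[[30,0,0,15,0,0,0],[30,0,0,45,0,0,0],[30,0,0,80,0,0,0],[30,0,0,115,0,0,0],[30,0,-20,140,0,0,0],[30,0,-50,150,0,0,0],[30,-3,-85,150,0,0,0],[30,-6,-120,150,0,0,0]]'| grep -v -e rot ; python3 -m jog '[[30,-3,-35,0,0,0,0],[30,-6,-70,0,0,0,0],[30,-9,-105,0,0,0,0],[30,-13,-135,0,0,0,0],[30,-16,-165,0,0,0,0],[30,-19,-185,0,0,0,0],[30,-19,-195,0,0,0,0],[30,-19,-195,0,0,0,0]]'| grep -v -e rot;python3 -m jog '[[30,0,0,-30,0,0,0],[30,0,0,-60,0,0,0],[30,0,0,-90,0,0,0],[30,0,0,-100,0,0,0],[30,0,0,-100,0,0,0]]'| grep -v -e rot
```

```text
t: 14.93
position: [599.4, 82.4, 343.7]
force: [0.1, 0.4, -1.0]
width: 43.1
t: 15.6
position: [580.7, -113.2, 342.6]
force: [0.2, -0.7, -1.5]
width: 43.3
t: 16.02
position: [580.6, -110.3, 240.2]
force: [-0.6, 0.5, -0.9]
width: 43.3
```

```bash
python3 -m jog '[[30,0,0,-15,0,0,0],[30,0,0,-30,0,0,0],[30,0,0,-31,0,0,0],[30,0,0,-31,0,0,0]]'| grep -v -e rot ; python3 -m jog '[[30,0,0,-1,0,0,0],[30,0,0,-2,0,0,0],[30,0,0,-2,0,0,0],[30,0,0,-2,0,0,0]]'| grep -v -e rot
```

```text
t: 16.35
position: [581.3, -111.3, 212.5]
force: [-0.1, 0.1, -0.7]
width: 43.3
t: 16.68
position: [581.1, -111.7, 210.2]
force: [-1.4, -0.3, 3.4]
width: 43.3
```

```bash
python3 -m jog '[[60,0,0,0,0,0,0],[60,0,0,0,0,0,0],[60,0,0,0,0,0,0],[60,0,0,40,0,0,0],[60,0,0,80,0,0,0],[70,0,0,120,0,0,0],[70,-3,30,150,0,0,0],[70,-6,70,170,0,0,0]]'| grep -v -e rot ; python3 -m jog '[[70,-5,40,0,0,0,0],[70,-10,80,0,0,0,0],[70,-15,120,0,0,0,0],[70,-20,160,0,0,0,0],[70,-30,195,0,0,0,0],[70,-40,225,0,0,0,0],[70,-49,250,0,0,0,0],[70,-49,250,0,0,0,0]]'| grep -v -e rot;cat >> h.py <<'E'
def lids(s):
    hsv=cv2.cvtColor(s["img"],cv2.COLOR_RGB2HSV)
    for nm,lo,hi in(("red",(0,170,60),(6,255,255)),("green",(50,120,50),(80,255,255)),("yellow",(24,200,90),(34,255,255))):
        m=cv2.inRange(hsv,lo,hi); n,l,q,c=cv2.connectedComponentsWithStats(m)
        for i in range(1,n):
            if q[i,4]>250: print(nm,c[i].round(0),q[i,2:],at(s,*c[i],60).round(1))
E
python3 - <<'E'
from h import *
st(); s=save("wrist","w5"); lids(s); st()
E
```

```text
t: 17.35
position: [574.9, -46.1, 381.0]
force: [-0.0, 0.3, -0.8]
width: 70.1
t: 18.02
position: [524.4, 208.5, 377.5]
force: [0.3, 0.6, 0.7]
width: 70.1
t 18.02 pos [524.4 208.5 377.5] F [0.3 0.6 0.7] w 70.1
red [326. 219.] [  51   51 1947] [526.2 210.3  60. ]
green [237. 107.] [ 60  63 714] [607.1 285.8  60. ]
green [333. 311.] [  47   42 1544] [440. 196.  60.]
t 18.07 pos [525.3 206.6 377.4] F [-0.3 -0.5  0.5] w 70.3
```

View pics/w5.png

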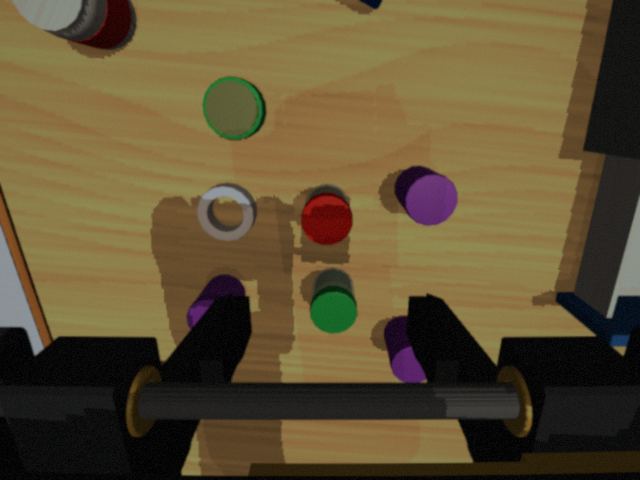

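Red (326,219) and green (333,311) are still in place.

```bash
python3 -m jog '[[70,1,3,-40,0,0,0],[70,1,3,-80,0,0,0],[70,1,3,-117,0,0,0],[70,1,3,-117,0,0,0]]'| grep -v -e rot
```

```text
t: 18.4
position: [525.9, 206.4, 254.0]
force: [-0.0, -0.5, -1.5]
width: 69.9
```

```bash
python3 -m jog '[[70,0,3,-20,0,0,0],[70,0,3,-50,0,0,0],[70,0,3,-70,0,0,0],[70,0,3,-70,0,0,0]]'| grep -v -e rot;python3 -m jog '[[30,0,0,0,0,0,0],[30,0,0,0,0,0,0],[30,0,0,0,0,0,0],[30,0,0,0,0,0,0],[30,0,0,0,0,0,0]]'| grep -v -e rot
```

```text
t: 18.73
position: [527.0, 209.9, 188.7]
force: [-0.1, -0.3, -0.3]
width: 70.0
t: 19.15
position: [527.5, 210.8, 192.0]
force: [-0.5, -0.1, 6.9]
width: 43.3
```

```bash
python3 -m jog '[[30,0,0,15,0,0,0],[30,0,0,45,0,0,0],[30,0,0,80,0,0,0],[30,0,0,115,0,0,0],[30,0,-20,140,0,0,0],[30,0,-55,150,0,0,0],[30,2,-95,150,0,0,0],[30,4,-135,150,0,0,0]]'| grep -v -e rot ; python3 -m jog '[[30,2,-40,0,0,0,0],[30,3,-80,0,0,0,0],[30,4,-120,0,0,0,0],[30,6,-160,0,0,0,0],[30,8,-200,0,0,0,0],[30,10,-230,0,0,0,0],[30,11,-250,0,0,0,0],[30,11,-250,0,0,0,0]]'| grep -v -e rot;python3 -m jog '[[30,0,0,-30,0,0,0],[30,0,0,-60,0,0,0],[30,0,0,-90,0,0,0],[30,0,0,-100,0,0,0],[30,0,0,-100,0,0,0]]'| grep -v -e rot
```

```text
t: 19.82
position: [530.6, 74.7, 341.8]
force: [0.6, -0.2, -1.5]
width: 43.3
t: 20.48
position: [541.8, -177.7, 340.5]
force: [0.6, -0.1, -1.4]
width: 43.3
t: 20.9
position: [541.7, -173.4, 238.6]
force: [-0.7, -0.0, -0.8]
width: 43.2
```

```bash
python3 -m jog '[[30,0,-1,-15,0,0,0],[30,0,-1,-30,0,0,0],[30,0,-1,-31,0,0,0],[30,0,-1,-31,0,0,0]]'| grep -v -e rot ; python3 -m jog '[[30,0,0,-1,0,0,0],[30,0,0,-2.5,0,0,0],[30,0,0,-2.5,0,0,0],[30,0,0,-2.5,0,0,0]]'| grep -v -e rot
```

```text
t: 21.23
position: [542.4, -175.0, 210.7]
force: [0.5, 0.9, -0.8]
width: 43.3
t: 21.57
position: [542.4, -175.3, 207.9]
force: [0.5, -0.2, 3.4]
width: 43.1
```

```bash
python3 -m jog '[[60,0,0,0,0,0,0],[60,0,0,0,0,0,0],[60,0,0,0,0,0,0],[60,0,0,40,0,0,0],[60,0,0,80,0,0,0],[70,0,0,120,0,0,0],[70,-3,30,150,0,0,0],[70,-6,70,170,0,0,0]]'| grep -v -e rot ; python3 -m jog '[[70,-3,40,0,0,0,0],[70,-6,80,0,0,0,0],[70,-10,120,0,0,0,0],[70,-14,160,0,0,0,0],[70,-18,200,0,0,0,0],[70,-22,240,0,0,0,0],[70,-26,280,0,0,0,0],[70,-31,301,0,0,0,0]]'| grep -v -e rot
python3 - <<'E'
from h import *
st(); s=save("wrist","w6"); lids(s); st()
E
```

```text
t: 22.23
position: [536.1, -109.5, 378.5]
force: [1.0, -0.3, 0.3]
width: 70.0
t: 22.9
position: [504.5, 195.7, 375.1]
force: [-0.1, -0.6, 0.5]
width: 70.4
t 22.9 pos [504.5 195.7 375.1] F [-0.1 -0.6  0.5] w 70.4
green [222.  82.] [ 62  66 774] [603.9 283.8  60. ]
green [321. 292.] [  47   43 1601] [439.4 196.   60. ]
t 22.95 pos [503.7 197.3 375.1] F [-0.6  2.6 -0.2] w 69.8
```

```bash
python3 -m jog '[[70,-30,0,-10,0,0,0],[70,-60,0,-30,0,0,0],[70,-64,0,-70,0,0,0],[70,-64,0,-110,0,0,0],[70,-64,0,-120,0,0,0],[70,-64,0,-120,0,0,0]]'| grep -v -e rot
```

```text
t: 23.45
position: [441.1, 192.0, 253.4]
force: [0.2, 0.2, -0.6]
width: 70.1
```

```bash
python3 -m jog '[[70,-0.5,3,-20,0,0,0],[70,-0.5,3,-50,0,0,0],[70,-0.5,3,-64,0,0,0],[70,-0.5,3,-64,0,0,0]]'| grep -v -e rot;python3 -m jog '[[30,0,0,0,0,0,0],[30,0,0,0,0,0,0],[30,0,0,0,0,0,0],[30,0,0,0,0,0,0],[30,0,0,0,0,0,0]]'| grep -v -e rot
```

```text
t: 23.78
position: [441.3, 195.1, 190.7]
force: [-0.2, 0.2, 0.1]
width: 70.2
t: 24.2
position: [441.2, 195.4, 192.3]
force: [-0.8, -0.1, 7.3]
width: 43.2
```

```bash
python3 -m jog '[[30,0,0,15,0,0,0],[30,0,0,45,0,0,0],[30,0,0,80,0,0,0],[30,0,0,115,0,0,0],[30,5,-20,140,0,0,0],[30,12,-55,150,0,0,0],[30,19,-90,150,0,0,0],[30,26,-125,150,0,0,0]]'| grep -v -e rot ; python3 -m jog '[[30,6,-35,0,0,0,0],[30,12,-70,0,0,0,0],[30,18,-105,0,0,0,0],[30,22,-140,0,0,0,0],[30,26,-170,0,0,0,0],[30,26,-190,0,0,0,0],[30,26,-190,0,0,0,0]]'| grep -v -e rot;python3 -m jog '[[30,0,0,-30,0,0,0],[30,0,0,-60,0,0,0],[30,0,0,-90,0,0,0],[30,0,0,-100,0,0,0],[30,0,0,-100,0,0,0]]'| grep -v -e rot
```

```text
t: 24.87
position: [466.7, 69.0, 342.4]
force: [1.0, 0.2, -0.2]
width: 43.5
t: 25.45
position: [492.7, -122.9, 341.3]
force: [-0.5, 0.7, -0.5]
width: 43.4
t: 25.87
position: [492.4, -119.0, 239.6]
force: [-0.1, 0.3, -2.1]
width: 43.3
```

```bash
python3 -m jog '[[30,0,0,-15,0,0,0],[30,0,0,-30,0,0,0],[30,0,0,-31,0,0,0],[30,0,0,-31,0,0,0]]'| grep -v -e rot ; python3 -m jog '[[30,0,0,-1,0,0,0],[30,0,0,-2,0,0,0],[30,0,0,-2,0,0,0],[30,0,0,-2,0,0,0]]'| grep -v -e rot
```

```text
t: 26.2
position: [493.2, -119.6, 211.3]
force: [0.3, -0.2, -0.8]
width: 43.3
t: 26.53
position: [493.0, -119.8, 208.7]
force: [0.1, 0.6, -1.2]
width: 43.4
```

```bash
python3 -m jog '[[30,0,0,-1,0,0,0],[30,0,0,-1,0,0,0]]'| grep -v -e rot ; python3 -m jog '[[60,0,0,0,0,0,0],[60,0,0,0,0,0,0],[60,0,0,0,0,0,0],[60,0,0,40,0,0,0],[60,0,0,80,0,0,0],[60,-10,0,120,0,0,0],[60,-40,-10,130,0,0,0],[60,-55,-36,130,0,0,0]]'| grep -v -e rot
python3 - <<'E'
from h import *
st(); s=save("wrist","w7"); t=save("top","top3")
a=cv2.convertScaleAbs(t["img"][150:250,310:410,::-1],alpha=1.4)
b=np.hstack([cv2.resize(a,(400,400),interpolation=cv2.INTER_CUBIC),cv2.resize(s["img"][:,:,::-1],None,fx=.625,fy=.834)[:400]])
cv2.imwrite("pics/c7.png",b)
E
```

```text
t: 26.7
position: [493.2, -119.8, 208.3]
force: [-1.6, 2.0, 8.8]
width: 43.0
t: 27.37
position: [436.6, -154.2, 340.1]
force: [0.6, -0.6, 0.7]
width: 60.4
t 27.37 pos [ 436.6 -154.2  340.1] F [ 0.6 -0.6  0.7] w 60.4
```

View pics/c7.png

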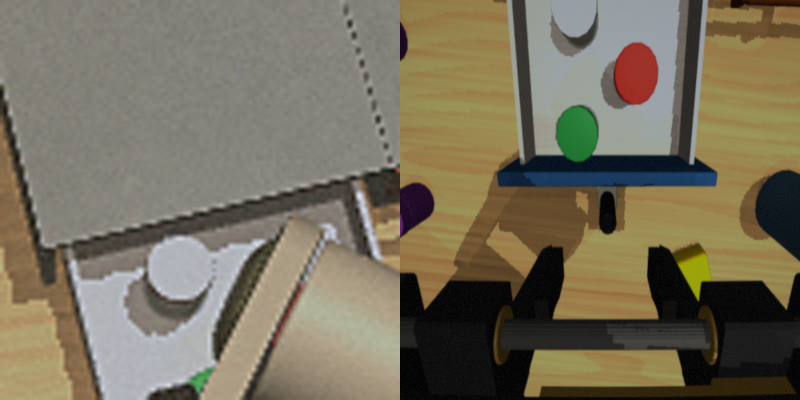

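All three jars are upright on the drawer floor. Next I'll shut the drawer gently.

```bash
python3 -m jog '[[40,2.5,-1.8,-35,0,0,0],[40,2.5,-1.8,-74,0,0,0],[40,2.5,-1.8,-74,0,0,0],[0,2.5,-1.8,-74,0,0,0],[0,2.5,-1.8,-74,0,0,0],[0,2.5,-1.8,-74,0,0,0],[0,2.5,-1.8,-74,0,0,0],[0,2.5,-1.8,-74,0,0,0]]'| grep -v -e rot; python3 -m jog '[[0,4,0.4,0,0,0,0],[0,12,1.1,0,0,0,0],[0,22,2,0,0,0,0],[0,33,3,0,0,0,0],[0,44,4,0,0,0,0],[0,55,5,0,0,0,0],[0,66,6,0,0,0,0],[0,77,7,0,0,0,0]]'| grep -v -e rot
```

```text
t: 28.13
position: [440.6, -156.7, 264.8]
force: [-0.8, 10.0, 7.7]
width: 15.0
t: 28.8
position: [517.8, -149.4, 264.8]
force: [-3.2, 7.5, 7.6]
width: 14.8
```

```bash
python3 -m jog '[[0,11,1,0,0,0,0],[0,22,2,0,0,0,0],[0,33,3,0,0,0,0],[0,43,3.9,0,0,0,0],[0,52,4.7,0,0,0,0],[0,59,5.3,0,0,0,0],[0,64,5.8,0,0,0,0],[0,66,6,0,0,0,0]]'| grep -v -e rot; python3 -m jog '[[0,1.5,0.1,0,0,0,0],[0,3,0.3,0,0,0,0],[0,3,0.3,0,0,0,0]]'| grep -v -e rot
```

```text
t: 29.47
position: [583.9, -143.2, 264.8]
force: [-2.7, 7.0, 5.2]
width: 14.9
t: 29.72
position: [585.8, -143.2, 264.8]
force: [-12.1, 6.7, 9.0]
width: 14.8
```

```bash
python3 -m jog '[[40,-1,0,0,0,0,0],[40,-1,0,0,0,0,0],[40,-1,0,0,0,0,0],[40,-1,0,40,0,0,0],[40,-1,0,65,0,0,0]]'| grep -v -e rot ; python3 -m jog '[[40,4,-35,0,0,0,0],[40,8,-70,0,0,0,0],[40,12,-105,0,0,0,0],[40,16,-140,0,0,0,0],[40,20,-175,0,0,0,0],[40,24,-203,0,0,0,0],[40,24,-203,0,0,0,0],[40,24,-203,0,0,0,0]]'| grep -v -e rot;python3 - <<'E'
from h import *
st(); save("wrist","w8")
E
```

```text
t: 30.13
position: [585.5, -144.3, 330.2]
force: [0.7, -0.9, 0.4]
width: 39.8
t: 30.8
position: [609.0, -348.6, 327.7]
force: [-0.1, 1.1, -1.1]
width: 40.0
t 30.8 pos [ 609.  -348.6  327.7] F [-0.1  1.1 -1.1] w 40.0
```

View pics/w8.png

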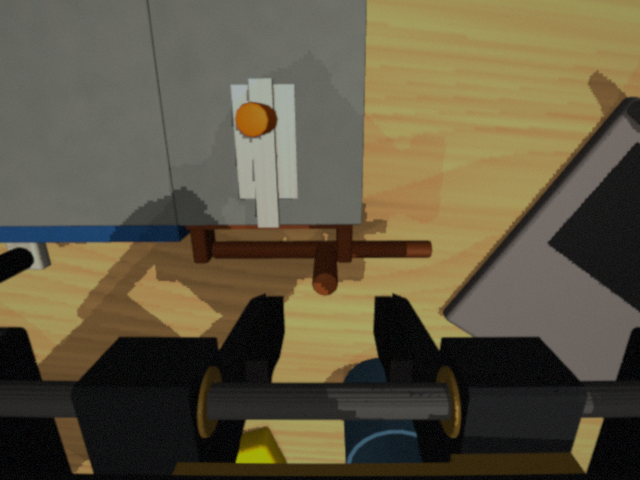

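Knob (325,284) sits between the jaws with the bolt open. I'll grip it and shoot it home.

```bash
python3 -m jog '[[40,0,1,-35,0,0,0],[40,0,1,-68,0,0,0],[40,0,1,-68,0,0,0],[0,0,1,-68,0,0,0],[0,0,1,-68,0,0,0],[0,0,1,-68,0,0,0],[0,0,1,-68,0,0,0],[0,0,1,-68,0,0,0]]'| grep -v -e rot; python3 -m jog '[[0,-0.5,5,0,0,0,0],[0,-1.1,12,0,0,0,0],[0,-1.8,20,0,0,0,0],[0,-2.6,28,0,0,0,0],[0,-3.3,36,0,0,0,0],[0,-4,44,0,0,0,0],[0,-4.8,52,0,0,0,0],[0,-4.8,52,0,0,0,0]]'| grep -v -e rot;  python3 -m jog '[[0,-0.2,2,0,0,0,0],[0,-0.5,5,0,0,0,0],[0,-0.5,5,0,0,0,0]]'| grep -v -e rot
```

```text
t: 31.52
position: [609.6, -346.1, 262.2]
force: [-0.9, 1.6, 5.5]
width: 12.8
t: 32.18
position: [604.7, -293.6, 262.2]
force: [-0.8, 1.1, 7.7]
width: 12.8
t: 32.43
position: [604.1, -290.5, 262.2]
force: [1.4, -9.5, 4.7]
width: 12.8
```

```bash
python3 - <<'E'
from h import *
s=load("w8")
for z in(125,130): print(at(s,254,119,z).round(1))
E
python3 -m jog '[[40,0,-0.8,0,0,0,0],[40,0,-0.8,0,0,0,0],[40,0,-0.8,0,0,0,0],[40,0,-0.8,40,0,0,0],[40,0,-0.8,75,0,0,0],[40,35,-8,75,0,0,0],[40,70,-14,75,0,0,0],[40,84,-16,75,0,0,0]]'| grep -v -e rot; python3 -m jog '[[40,0,0,0,0,0,0],[40,0,0,-30,0,0,0],[40,0,0,-40,0,0,0],[40,0,0,-40,0,0,0]]'| grep -v -e rot
```

```text
[ 688.  -306.8  125. ]
[ 688.1 -307.8  130. ]
t: 33.1
position: [690.0, -304.8, 335.0]
force: [-0.8, 0.9, 0.1]
width: 39.8
t: 33.43
position: [687.3, -304.9, 291.5]
force: [-0.4, 0.2, -0.0]
width: 40.0
```

```bash
python3 -m jog '[[40,0.5,-1.5,-12,0,0,0],[40,0.5,-1.5,-23,0,0,0],[40,0.5,-1.5,-23,0,0,0],[0,0.5,-1.5,-23,0,0,0],[0,0.5,-1.5,-23,0,0,0],[0,0.5,-1.5,-23,0,0,0],[0,0.5,-1.5,-23,0,0,0],[0,0.5,-1.5,-23,0,0,0]]'| grep -v -e rot; python3 -m jog '[[0,-5,-0.5,0,0,0,0],[0,-10,-0.9,0,0,0,0],[0,-15,-1.4,0,0,0,0],[0,-20,-1.8,0,0,0,0],[0,-26,-2.4,0,0,0,0],[0,-26,-2.4,0,0,0,0]]'| grep -v -e rot;  for i in 1 2; do python3 -m jog '[[0,-2,-0.2,0,0,0,0],[0,-4,-0.4,0,0,0,0],[0,-4,-0.4,0,0,0,0]]'| grep -v -e rot;done
```

```text
t: 34.1
position: [688.7, -306.1, 272.9]
force: [-1.3, 4.6, 3.6]
width: 15.1
t: 34.6
position: [662.0, -308.6, 272.9]
force: [-2.4, 5.9, 4.4]
width: 15.1
t: 34.85
position: [658.5, -308.9, 272.9]
force: [1.0, 4.8, 2.8]
width: 15.2
t: 35.1
position: [654.5, -309.2, 272.9]
force: [1.0, 4.5, 3.4]
width: 15.0
```

```bash
for i in 1 2; do python3 -m jog '[[0,-2,-0.2,0,0,0,0],[0,-4,-0.4,0,0,0,0],[0,-4,-0.4,0,0,0,0]]'| grep -v -e rot;done
```

```text
t: 35.35
position: [651.3, -309.3, 272.9]
force: [11.0, 5.2, -1.0]
width: 15.1
t: 35.6
position: [649.2, -309.0, 273.0]
force: [35.5, 3.2, -9.1]
width: 14.9
```

```bash
python3 -m jog '[[0,2,0.2,0,0,0,0],[40,3.5,0.3,0,0,0,0],[40,3.5,0.3,0,0,0,0],[40,3.5,0.3,0,0,0,0],[40,3.5,0.3,40,0,0,0],[40,3.5,0.3,75,0,0,0],[40,-30,0.3,85,0,0,0],[40,-60,0.3,95,0,0,0]]'| grep -v -e rot; python3 -m jog '[[40,-30,0,20,0,0,0],[40,-60,0,40,0,0,0],[40,-60,0,40,0,0,0],[40,-60,0,40,0,0,0]]'| grep -v -e rot;python3 - <<'E'
from h import *
st(); s=save("wrist","w9"); t=save("top","top9")
st()
b=np.hstack([cv2.resize(s["img"][:,:,::-1],(480,360)),cv2.resize(t["img"][115:235,300:400,::-1],(300,360),interpolation=cv2.INTER_CUBIC)])
cv2.imwrite("pics/c9.png",b)
E
```

```text
t: 36.27
position: [585.7, -310.6, 369.2]
force: [1.0, -0.6, -0.7]
width: 40.1
t: 36.6
position: [525.4, -310.8, 408.8]
force: [-0.5, 0.5, -1.3]
width: 40.3
t 36.6 pos [ 525.4 -310.8  408.8] F [-0.5  0.5 -1.3] w 40.3
t 36.7 pos [ 526.8 -310.6  406.4] F [0.  0.3 0.4] w 40.0
```

View pics/c9.png

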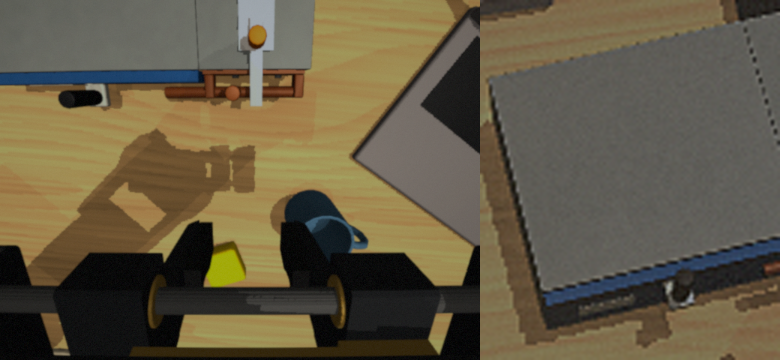

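Run:
```python
from h import *
s=load("w9")
for n,uv,z in(("knob",(309.5,124),130),("pull",(88,132),131),("lock",(342.5,48),128)):
    p=at(s,*uv,z);print(n,p.round(1),(RC.T@(p[:2]-O)).round(1))
arm.sign_off()
```

```text
knob [ 602.8 -292.3  130. ] [-121.3 -152. ]
pull [ 585.2 -143.6  131. ] [-125.3   -2.3]
lock [ 650.9 -309.7  128. ] [ -75.  -173.8]
the job is handed in; nothing more can be done
```

I've handed the job in, at about 37 s of robot time. The sign-off gives no verdict, so what follows rests on my own checks.

**What I did**
- **Bolt:** I worked it free with three full out-and-back strokes. On the fourth it ran, and I drew it about 56 mm, to its open stop.
- **Jars:** I pulled the drawer about 146 mm to its stop and stood the white, red and green jars on its floor. No yellow jar was in the scene. I did not pick up the three purple look-alikes.
- **Closing:** I shut the drawer, shot the bolt home and slid the orange lock to its end stop.

**What the last checks showed**
- **Drawer:** the pull post is back within about 1 mm of its shut position by camera, and I felt the stop at 12 N.
- **Bolt:** the hand stopped at the same home position as in the freeing strokes. The final picture puts the knob about 9.8 mm further home than at the wrist view before the first stroke, when the bolt stood near 10 mm.
- **Lock:** its grip moved about 37 mm and stopped hard at 35 N. The final picture shows the tongue beside the knob.
- **Arm:** clear of everything at the end, with about 0 N on the tool.

**What I could not confirm:** the jars were all upright just before I shut the drawer, but they can't be seen once it is closed. I did not measure the bystanders again at the end. I felt no contact with any of them, and the mug and timer looked undisturbed in the last picture.

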